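# Put the capped samples into their colour holders in order of urgency

## Robot

A 6-joint arm with a two-finger parallel gripper is mounted at the origin on the work surface. World frame = base frame: x ahead of the robot, y to its left, z up, the work surface at z = 0. Lengths are in m, angles in rad, forces in N, time in s.
With the tool pointing down it reaches from about 0.35 to 0.8 m from the base axis. Payload 7.3 kg.
Tool frame: the origin (TCP) lies at the very end of the fingers, on their centre line; the grasp point (between the pads) lies 19 mm behind it (bot.tcp_to_grasp is the distance from the TCP to the grasp point, in m); z points along the fingers, y is the line along which they close (so a half turn about z gives the same grasp; the last joint's range is limited). The gripper opens to 85 mm and grips with 20 to 120 N. Pads are 22 mm wide; open, the fingers measure 114 mm over their backs; the gripper's body (76 mm by 85 mm) begins 54 mm behind the grasp point. The pads swing forward as they close: fully open they stand 13 mm farther back than shut.
Start: joints at [-1.363, 0.342, 1.524, -0, 1.275, -0.146], TCP at [0.182, -0.492, 0.231] pointing down, gripper open.
Joint ranges: [-2.53, 2.53], [-0.77, 2.02], [0.04, 2.7], [-1, 4.14], [0.28, 2.66], [-3.11, 3.11]. Speed limits (rad/s): [2.57, 2.57, 3.14, 3.14, 3.14, 3.14].

## Interface

Orientations are given as a unit quaternion [x, y, z, w].
In Python, from plant import bot gives the robot as it stands.
- The arm moves only by the shell command python3 -m handwheel 'ROWS' [FORCE]. ROWS is JSON, a list of rows, each a list of 7 numbers: the turn, a rotation vector about the tool's x, y, z in rad, then the shift along the tool's x, y, z in mm, then the finger opening in mm, from 0 to 85.4. A call has 1 to 5 rows; each row is the pose to reach, as a shift and turn from the pose commanded when the call began, along the tool's axes at that moment; what a row does not reach only later rows make up. A row lasts 1/10 s, in which the tool goes at most 50 mm and 8.59 degrees, less where a joint would pass 70% of its speed; a pose out of reach is approached as far as the arm can. A call with a gripper value outside its range is refused whole. The fingers move at their own pace and stop on an object; FORCE is the grip in N (left out, the last holds). Time passes only in rows, so rows that repeat a pose let the fingers close. It gives the time, the measured TCP pose, the force, the opening and the grip force at its end, in the units of the state.
- bot.state(): the state, without advancing time (a new reading comes with each control period).
- bot.get_image(name): name is "side" or "top" or "wrist"; returns a dict with "image" (400x640x3 uint8, red, green, blue), "intrinsics" (3x3 intrinsics, pixels), "cam_to_world" (4x4, takes a point from camera to world coordinates). Camera axes: x right, y down, z forward; pixel columns grow to the right and rows downward; lengths in m; the calibration is good to about 2 mm. A picture is of the moment at which its call begins. There is no depth.
- bot.sign_off(): hands the job in; it is judged then, once.
The state is a dict: "time": time; "joints": joint angles; "qd": joint speeds; "tau": joint torques, N m; "ee_pos": TCP position; "tool_rot": TCP orientation; "wrist_force": force on the tool from outside, world axes, zero at the start; "moment": the same for the moment, N m; "width": opening from 0.0 (shut) to 1.0 (fully open); "gripper_force": force on a finger pad.
Only numpy, scipy, OpenCV 4.12 (cv2) and the standard library are available. Lean on these libraries where they do the work, as an engineer would, in place of code of your own. Each camera call takes 0.05 s, during which the arm holds its last target. There are 200 camera calls.

## Task

At the sample desk, take the four tall slim sample bottles one at a time and stand each upright in the cup of the holder that has the colour of its cap, in order of urgency: red first, then yellow, then green, then blue. Keep the bottles upright and set them down rather than letting them drop, and leave the two squat reagent pots standing where they are, whatever the colour of their lids.

Things in the scene. Friction and masses are not known exactly. Their poses are not given: they have to be found in the camera images.
- sample_red: tall slim sample bottle, standing upright and loose on the table: a plain cylinder 34 mm across and 85 mm tall, white body with a red screw cap (the top 22 mm, same diameter), about 60 g. Origin: centre of its underside; z up; yaw means nothing. Grip it from above around its upper half, e.g. with the finger pads centred 60 mm above its underside
- sample_yellow: tall slim sample bottle, standing upright and loose on the table: a plain cylinder 34 mm across and 85 mm tall, white body with a yellow screw cap (the top 22 mm, same diameter), about 60 g. Origin: centre of its underside; z up; yaw means nothing. Grip it from above around its upper half, e.g. with the finger pads centred 60 mm above its underside
- sample_green: tall slim sample bottle, standing upright and loose on the table: a plain cylinder 34 mm across and 85 mm tall, white body with a green screw cap (the top 22 mm, same diameter), about 60 g. Origin: centre of its underside; z up; yaw means nothing. Grip it from above around its upper half, e.g. with the finger pads centred 60 mm above its underside
- sample_blue: tall slim sample bottle, standing upright and loose on the table: a plain cylinder 34 mm across and 85 mm tall, white body with a blue screw cap (the top 22 mm, same diameter), about 60 g. Origin: centre of its underside; z up; yaw means nothing. Grip it from above around its upper half, e.g. with the finger pads centred 60 mm above its underside
- holder_red: red bottle holder, fixed to the table: grey square foot plate 80 x 80 mm, 6 mm thick, carrying a round open red cup, 68 mm outside, 58 mm inside, rim 24 mm above the table. The cup floor is flat, 6 mm above the table (cup 18 mm deep). Origin: centre of the underside, under the cup axis; z up; turned at random about z
- holder_yellow: yellow bottle holder, fixed to the table: grey square foot plate 80 x 80 mm, 6 mm thick, carrying a round open yellow cup, 68 mm outside, 58 mm inside, rim 24 mm above the table. The cup floor is flat, 6 mm above the table (cup 18 mm deep). Origin: centre of the underside, under the cup axis; z up; turned at random about z
- holder_green: green bottle holder, fixed to the table: grey square foot plate 80 x 80 mm, 6 mm thick, carrying a round open green cup, 68 mm outside, 58 mm inside, rim 24 mm above the table. The cup floor is flat, 6 mm above the table (cup 18 mm deep). Origin: centre of the underside, under the cup axis; z up; turned at random about z
- holder_blue: blue bottle holder, fixed to the table: grey square foot plate 80 x 80 mm, 6 mm thick, carrying a round open blue cup, 68 mm outside, 58 mm inside, rim 24 mm above the table. The cup floor is flat, 6 mm above the table (cup 18 mm deep). Origin: centre of the underside, under the cup axis; z up; turned at random about z
- pot_yellow: squat reagent pot, loose, to be left alone: 54 mm across, 38 mm tall, white with a yellow lid with a white spot on it, about 120 g. Origin: centre of its underside; z up. Bottles and pots stand mixed, at least 90 mm apart centre to centre
- pot_blue: squat reagent pot, loose, to be left alone: 54 mm across, 38 mm tall, white with a blue lid with a white spot on it, about 120 g. Origin: centre of its underside; z up. Bottles and pots stand mixed, at least 90 mm apart centre to centre
Mind the look-alikes: they are no part of the job. What is shaped like the sample_green but orange or purple is not meant.

How it is judged:
By the outcome, as a careful person would: the job done as asked, in the order asked, and still so for the second after the job is handed in, with the robot touching nothing.
It also fails if it takes over 109 s, if anything falls off the work surface, if the arm or the gripper's body presses on something with over 40 N, if the wrist force passes 120 N, or if a joint passes its speed limit or range.

## Working session

There is one attempt and no reset: what is moved stays moved. The work goes in short steps, Python scripts to look and compute and a shell command to move; the robot and the scene stay as the last step left them, time stands still between calls to the robot, and variables do not carry over. Pictures are saved under pics/ and viewed, at most 14 in all, crops included, and the job is handed in when it is done.

```bash
ls; mkdir -p pics; python3 - <<'E'
from plant import bot
import cv2
s=bot.state()
print({k:s[k] for k in('time','ee_pos','tool_rot','width','wrist_force')})
for n in('top','side'):
    d=bot.get_image(n); cv2.imwrite(f'pics/{n}0.png',d['image'][:,:,::-1]); print(n,d['intrinsics'],d['cam_to_world'])
E
```

```text
pics
{'time': 0.0, 'ee_pos': array([ 0.18185711, -0.49206088,  0.23063215]), 'tool_rot': array([ 9.84389401e-01,  1.76002554e-01, -9.02354253e-06, -7.80204336e-04]), 'width': 0.9976350134513556, 'wrist_force': array([0.02398004, 1.19584606, 0.00451621])}
top [[412.12128561   0.         319.58187034]
 [  0.         412.12128561 199.45779933]
 [  0.           0.           1.        ]] [[-0.0113739  -0.99508609  0.09835808  0.43351635]
 [-0.9996529   0.01365321  0.02253168 -0.01085683]
 [-0.02376386 -0.09806766 -0.99489598  0.87489111]
 [ 0.          0.          0.          1.        ]]
side [[446.47067494   0.         323.43002239]
 [  0.         446.47067494 198.55499852]
 [  0.           0.           1.        ]] [[ 0.99706673 -0.04854407  0.05917271  0.4663741 ]
 [-0.07556837 -0.50176935  0.86169423 -0.69671852]
 [-0.0121391  -0.86363823 -0.50396592  0.45474549]
 [ 0.          0.          0.          1.        ]]
```

View pics/top0.png

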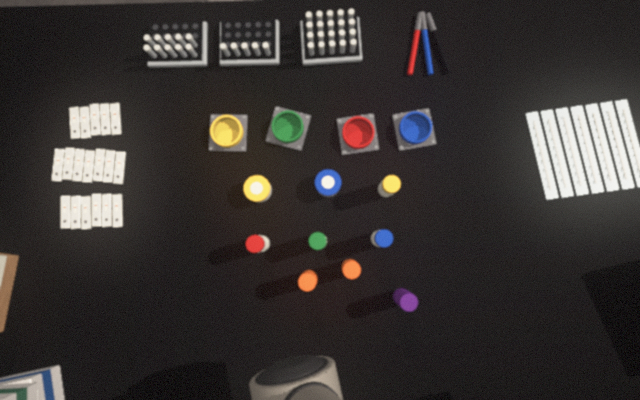

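View pics/side0.png

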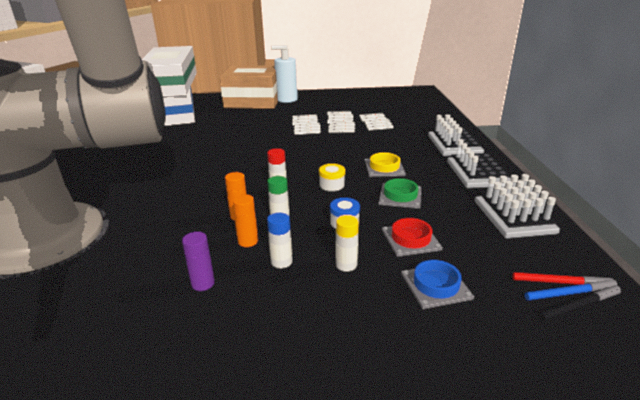

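The top view shows the holder cups at yellow (227,131), green (288,127), red (357,132) and blue (414,127). The bottles are red (256,243), green (318,241), blue (384,238) and yellow (392,184). The pots are at (257,188) and (328,182), and the orange and purple decoys stand nearer the base. The side view agrees: caps at red (277,157), green (278,185), blue (279,225) and yellow (347,227).

```bash
cat > h.py <<'E'
import cv2, numpy as np
from plant import bot
HUE={'red':[(0,5),(174,180)],'yellow':[(20,34)],'green':[(50,85)],'blue':[(104,125)]}
def blobs(img,c,amin=60):
    h=cv2.cvtColor(cv2.GaussianBlur(img,(3,3),0),cv2.COLOR_RGB2HSV); m=np.zeros(h.shape[:2],np.uint8)
    for a,b in HUE[c]: m|=cv2.inRange(h,(a,110,50),(b,255,255))
    cs,_=cv2.findContours(m,cv2.RETR_EXTERNAL,cv2.CHAIN_APPROX_NONE)
    return [k for k in cs if cv2.contourArea(k)>amin]
def ray(d,uv):
    r=d['cam_to_world'][:3,:3]@np.linalg.inv(d['intrinsics'])@np.array([uv[0],uv[1],1.]); return d['cam_to_world'][:3,3],r/np.linalg.norm(r)
def plane(d,uv,z):
    o,r=ray(d,uv); return o+r*(z-o[2])/r[2]
def tri(*rs):
    A=sum(np.eye(3)-np.outer(r,r) for o,r in rs); b=sum((np.eye(3)-np.outer(r,r))@o for o,r in rs)
    p=np.linalg.solve(A,b); return p,max(np.linalg.norm(np.cross(p-o,r)) for o,r in rs)
def project(d,p):
    q=np.linalg.inv(d['cam_to_world'])@np.append(p,1); q=d['intrinsics']@q[:3]; return q[:2]/q[2]
E
python3 - <<'E'
from h import *
np.set_printoptions(precision=4,suppress=True)
T,S=bot.get_image('top'),bot.get_image('side')
for c in HUE:
    R={}
    for n,d in(('t',T),('s',S)):
        R[n]=[]
        for k in blobs(d['image'],c):
            (x,y),ax,an=cv2.fitEllipse(cv2.convexHull(k)); R[n].append((x,y))
            bx=cv2.boundingRect(k); print(c,n,(round(x),round(y)),np.round(ax,1),bx,cv2.contourArea(k))
    for a in R['t']:
        for b in R['s']:
            p,e=tri(ray(T,a),ray(S,b))
            if e<.008 and -.02<p[2]<.13: print('  ',c,np.round(a),np.round(b),p,'err',round(e,4),'z24',plane(T,a,.024)[:2],'z85',plane(T,a,.085)[:2])
E
```

```text
red t (254, 243) [19.7 20.7] (244, 233, 20, 21) 302.0
red t (358, 132) [32.3 33.1] (342, 115, 33, 34) 806.5
red t (413, 52) [10.4 52.8] (406, 30, 15, 46) 323.0
red s (545, 278) [11.6 87.9] (512, 271, 73, 14) 624.0
red s (412, 232) [32.1 43.8] (391, 217, 43, 32) 1032.5
red s (276, 155) [17.5 22.1] (266, 147, 20, 18) 264.5
   red [254. 243.] [276. 155.] [0.4285 0.1363 0.0743] err 0.0002 z24 [0.4285 0.1455] z85 [0.4288 0.1343]
   red [358. 132.] [412. 232.] [ 0.6612 -0.074   0.0153] err 0.0006 z24 [ 0.6595 -0.0735] z85 [ 0.6433 -0.069 ]
   red [413.  52.] [545. 278.] [ 0.8377 -0.1986  0.0059] err 0.0018 z24 [ 0.8311 -0.1952] z85 [ 0.8026 -0.182 ]
yellow t (391, 183) [19.4 20. ] (382, 174, 20, 20) 280.5
yellow t (256, 188) [27.5 29.5] (242, 174, 29, 29) 594.0
yellow t (226, 130) [33.2 33.9] (208, 113, 35, 35) 836.5
yellow s (347, 226) [23.2 26.3] (335, 215, 25, 23) 440.5
yellow s (331, 171) [17.5 29.8] (318, 162, 29, 18) 378.5
yellow s (385, 162) [21.9 33.8] (369, 151, 33, 22) 538.5
   yellow [391. 183.] [347. 226.] [ 0.5412 -0.1332  0.0745] err 0.0009 z24 [ 0.549 -0.141] z85 [ 0.5407 -0
[... 1063 characters left out ...]
2.  26.6] (266, 213, 25, 22) 416.0
blue s (345, 207) [20.6 33.1] (329, 197, 32, 19) 462.0
blue s (179, 109) [ 7.5 41.4] (165, 105, 28, 9) 161.5
   blue [ 47. 385.] [179. 109.] [0.151  0.5511 0.0408] err 0.0041 z24 [0.1496 0.5626] z85 [0.17   0.5215]
   blue [384. 238.] [278. 223.] [ 0.4359 -0.1163  0.0754] err 0.0006 z24 [ 0.4366 -0.1231] z85 [ 0.4364 -0.115 ]
   blue [328. 182.] [345. 207.] [ 0.5525 -0.0086  0.0335] err 0.0005 z24 [ 0.5544 -0.0086] z85 [ 0.5457 -0.0087]
   blue [415. 127.] [437. 278.] [ 0.6694 -0.1957  0.0153] err 0.0006 z24 [ 0.6676 -0.194 ] z85 [ 0.6508 -0.1808]
   blue [427.  52.] [557. 292.] [ 0.8388 -0.2297  0.0052] err 0.001 z24 [ 0.8312 -0.2254] z85 [ 0.8027 -0.21  ]
```

```bash
cat > go.py <<'E'
import sys,json
from h import *
from scipy.spatial.transform import Rotation as R
# usage: go.py '[[x,y,z],...]'  -> tool-axis mm steps between successive TCP waypoints, from the measured pose
s=bot.state(); Rt=R.from_quat(s['tool_rot']); p=s['ee_pos']
print('t',round(s['time'],2),'tcp',np.round(p,4),'x-axis yaw',round(np.degrees(np.arctan2(*Rt.as_matrix()[[1,0],0])),1))
for w in json.loads(sys.argv[1]):
    w=np.array(w); print(w,np.round(Rt.inv().apply(w-p)*1000,1)); p=w
E
python3 go.py '[[0.44,-0.15,0.20],[0.4285,0.136,0.16],[0.4285,0.136,0.042],[0.4285,0.136,0.18],[0.66,-0.0737,0.18],[0.66,-0.0737,0.049]]'
```

```text
t 0.2 tcp [ 0.1819 -0.4923  0.2309] x-axis yaw 20.3
[ 0.44 -0.15  0.2 ] [ 360.7 -231.6   31.2]
[0.4285 0.136  0.16  ] [  88.3 -272.2   40.2]
[0.4285 0.136  0.042 ] [-0.00e+00  1.00e-01  1.18e+02]
[0.4285 0.136  0.18  ] [ 0.00e+00 -1.00e-01 -1.38e+02]
[ 0.66   -0.0737  0.18  ] [ 1.445e+02  2.769e+02 -2.000e-01]
[ 0.66   -0.0737  0.049 ] [-0.00e+00  1.00e-01  1.31e+02]
```

```bash
python3 -m handwheel '[[0,0,0,36,-23,3,60],[0,0,0,72,-46,6,60],[0,0,0,108,-69,9,60],[0,0,0,144,-92,12,60],[0,0,0,180,-116,16,60]]' 40
python3 -m handwheel '[[0,0,0,36,-23,3,60],[0,0,0,72,-46,6,60],[0,0,0,108,-69,9,60],[0,0,0,144,-92,12,60],[0,0,0,180,-116,16,60]]'
python3 go.py '[[0.4285,0.136,0.16],[0.4285,0.136,0.042]]'
```

```text
time: 0.7
ee_pos: [0.3113, -0.3199, 0.2152]
tool_rot: [0.984, 0.176, 0.0, 0.0]
wrist_force: [0.1, 0.4, -0.3]
width: 0.703
gripper_force: 0.0
time: 1.2
ee_pos: [0.4401, -0.1486, 0.1993]
tool_rot: [0.984, 0.176, 0.0, 0.0]
wrist_force: [0.8, -0.4, -0.4]
width: 0.701
gripper_force: 0.0
t 1.2 tcp [ 0.4401 -0.1486  0.1993] x-axis yaw 20.3
[0.4285 0.136  0.16  ] [  87.7 -271.1   39.2]
[0.4285 0.136  0.042 ] [-0.00e+00 -1.00e-01  1.18e+02]
```

```bash
python3 -m handwheel '[[0,0,0,15,-45,7,60],[0,0,0,29,-90,13,60],[0,0,0,44,-136,20,60],[0,0,0,58,-180,26,60],[0,0,0,73,-226,33,60]]'
python3 -m handwheel '[[0,0,0,15,-45,6,60],[0,0,0,15,-45,6,60],[0,0,0,15,-45,6,60]]'
python3 go.py '[[0.4285,0.136,0.042]]'
python3 - <<'E'
from h import *
d=bot.get_image('wrist'); cv2.imwrite('pics/w1.png',d['image'][:,:,::-1])
for k in blobs(d['image'],'red'):
    x,y=cv2.minEnclosingCircle(k)[0]; print(x,y,cv2.boundingRect(k),plane(d,(x,y),.085))
print(project(d,np.array([.4285,.136,.085])))
E
```

```text
time: 1.7
ee_pos: [0.4291, 0.0889, 0.1662]
tool_rot: [0.984, 0.176, 0.0, 0.0]
wrist_force: [0.6, -0.5, 0.3]
width: 0.701
gripper_force: 0.0
time: 2.0
ee_pos: [0.4275, 0.1355, 0.16]
tool_rot: [0.984, 0.178, -0.0, 0.0]
wrist_force: [-0.6, -0.5, -0.9]
width: 0.704
gripper_force: 0.0
t 2.0 tcp [0.4275 0.1355 0.16  ] x-axis yaw 20.5
[0.4285 0.136  0.042 ] [ 1.20e+00 -1.00e-01  1.18e+02]
325.5 263.5 (300, 260, 52, 12) [0.38939833 0.11880726 0.085     ]
322.6494140625 204.77471923828125 (269, 167, 110, 87) [0.4301425  0.13623796 0.085     ]
634.0 23.5 (626, 0, 14, 48) [0.60088952 0.0014179  0.085     ]
[322.13810682 207.03406272]
```

View pics/w1.png

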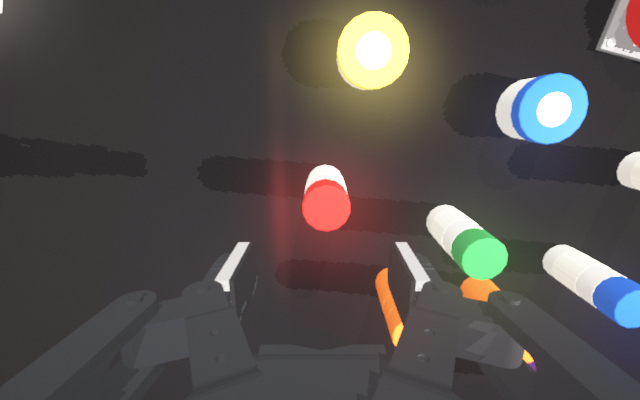

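The wrist view shows the red cap at about (326,205), close to the predicted (322,207) and midway between the fingers. The neighbouring bottles and pots are clear. I'll descend and grip.

```bash
python3 -m handwheel '[[0,0,0,1,0,25,60],[0,0,0,1,0,50,60],[0,0,0,1,0,75,60],[0,0,0,1,0,100,60],[0,0,0,1,0,117,60]]'
python3 -m handwheel '[[0,0,0,0,0,0,25],[0,0,0,0,0,0,25],[0,0,0,0,0,0,25],[0,0,0,0,0,0,25],[0,0,0,0,0,0,25]]' 40
python3 -m handwheel '[[0,0,0,0,0,0,25],[0,0,0,0,0,-5,25],[0,0,0,0,0,-20,25],[0,0,0,0,0,-40,25],[0,0,0,0,0,-60,25]]'
python3 -m handwheel '[[0,0,0,0,0,-20,25],[0,0,0,0,0,-40,25],[0,0,0,0,0,-60,25],[0,0,0,0,0,-75,25],[0,0,0,0,0,-78,25]]'
python3 go.py '[[0.66,-0.0737,0.18],[0.66,-0.0737,0.049]]'
```

```text
time: 2.55
ee_pos: [0.4288, 0.133, 0.0421]
tool_rot: [0.985, 0.174, -0.001, 0.0]
wrist_force: [0.6, -0.1, -0.1]
width: 0.699
gripper_force: 0.0
time: 3.05
ee_pos: [0.4292, 0.1349, 0.044]
tool_rot: [0.984, 0.176, 0.001, 0.0]
wrist_force: [-0.2, 0.5, -0.3]
width: 0.385
gripper_force: 39.7
time: 3.55
ee_pos: [0.4286, 0.135, 0.1042]
tool_rot: [0.984, 0.176, -0.0, 0.0]
wrist_force: [-0.0, -0.5, -1.4]
width: 0.387
gripper_force: 39.8
time: 4.05
ee_pos: [0.4296, 0.1351, 0.1832]
tool_rot: [0.984, 0.176, 0.002, 0.0]
wrist_force: [0.2, 0.5, -0.7]
width: 0.387
gripper_force: 39.8
t 4.05 tcp [0.4296 0.1351 0.1832] x-axis yaw 20.3
[ 0.66   -0.0737  0.18  ] [143.7 275.7   3.9]
[ 0.66   -0.0737  0.049 ] [-5.00e-01 -1.00e-01  1.31e+02]
```

```bash
python3 -m handwheel '[[0,0,0,6,11,0,25],[0,0,0,16,31,0,25],[0,0,0,28,53,0,25],[0,0,0,40,77,0,25],[0,0,0,52,100,0,25]]'
python3 -m handwheel '[[0,0,0,12,23,0,25],[0,0,0,24,46,0,25],[0,0,0,36,69,0,25],[0,0,0,48,92,0,25],[0,0,0,60,115,0,25]]'
python3 -m handwheel '[[0,0,0,11,21,0,25],[0,0,0,20,38,0,25],[0,0,0,27,52,0,25],[0,0,0,31,60,0,25],[0,0,0,31,60,0,25]]'
python3 go.py '[[0.66,-0.0737,0.051]]'
python3 - <<'E'
from h import *
d=bot.get_image('side'); cv2.imwrite('pics/s1.png',d['image'][:,:,::-1])
E
```

```text
time: 4.55
ee_pos: [0.5129, 0.0577, 0.18]
tool_rot: [0.984, 0.176, -0.001, -0.0]
wrist_force: [1.2, 0.6, -0.4]
width: 0.39
gripper_force: 39.8
time: 5.05
ee_pos: [0.6089, -0.0296, 0.1796]
tool_rot: [0.984, 0.176, -0.001, -0.0]
wrist_force: [-0.4, -0.2, 0.0]
width: 0.385
gripper_force: 39.8
time: 5.55
ee_pos: [0.6584, -0.0748, 0.1797]
tool_rot: [0.985, 0.175, -0.001, -0.0]
wrist_force: [-0.5, -0.3, -0.3]
width: 0.386
gripper_force: 39.8
t 5.55 tcp [ 0.6584 -0.0748  0.1797] x-axis yaw 20.2
[ 0.66   -0.0737  0.051 ] [  2.1  -0.4 128.7]
```

View pics/s1.png

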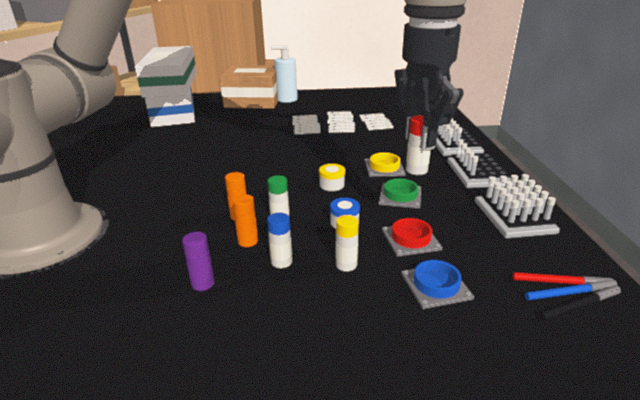

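The red bottle hangs upright with its base at (417,173), above the red cup at (412,232). I'll lower it, slowing near the floor.

```bash
python3 -m handwheel '[[0,0,0,1,0,15,25],[0,0,0,1,0,40,25],[0,0,0,1,0,65,25],[0,0,0,1,0,90,25],[0,0,0,1,0,110,25]]'
python3 -m handwheel '[[0,0,0,0,0,5,25],[0,0,0,0,0,10,25],[0,0,0,0,0,14,25],[0,0,0,0,0,15,25],[0,0,0,0,0,16,25]]'
python3 -m handwheel '[[0,0,0,0,0,1,25],[0,0,0,0,0,1,25]]'
python3 -m handwheel '[[0,0,0,0,0,1,25],[0,0,0,0,0,1,25]]'
python3 - <<'E'
from h import *
s=bot.state();print(s['ee_pos'],s['wrist_force'],s['time'])
E
```

```text
time: 6.1
ee_pos: [0.658, -0.0723, 0.0697]
tool_rot: [0.984, 0.176, -0.001, -0.0]
wrist_force: [-0.2, -0.6, -0.9]
width: 0.388
gripper_force: 39.8
time: 6.6
ee_pos: [0.6596, -0.0732, 0.0561]
tool_rot: [0.984, 0.176, 0.001, 0.0]
wrist_force: [0.1, -0.7, -0.4]
width: 0.388
gripper_force: 39.8
time: 6.8
ee_pos: [0.6593, -0.0732, 0.0545]
tool_rot: [0.984, 0.176, 0.0, 0.0]
wrist_force: [0.3, -0.4, -1.4]
width: 0.388
gripper_force: 39.8
time: 7.0
ee_pos: [0.6592, -0.0732, 0.0533]
tool_rot: [0.984, 0.176, -0.0, 0.0]
wrist_force: [0.1, -0.2, -1.1]
width: 0.388
gripper_force: 39.8
[ 0.65917843 -0.07318607  0.05326539] [ 0.06473533 -0.24035059 -1.12660797] 7.0
```

```bash
for i in 1 ; do python3 -m handwheel '[[0,0,0,0,0,1,25],[0,0,0,0,0,1,25]]'; python3 -m handwheel '[[0,0,0,0,0,1,25],[0,0,0,0,0,1,25]]';python3 -m handwheel '[[0,0,0,0,0,1,25],[0,0,0,0,0,1,25]]'; done | egrep 'ee_pos|wrist'
```

```text
ee_pos: [0.6591, -0.0732, 0.0521]
wrist_force: [1.0, -0.4, -0.2]
ee_pos: [0.6591, -0.0732, 0.0511]
wrist_force: [-0.1, 0.7, -0.5]
ee_pos: [0.6591, -0.0732, 0.0501]
wrist_force: [-0.2, 0.8, -1.1]
```

```bash
{ python3 -m handwheel '[[0,0,0,0,0,0.7,25],[0,0,0,0,0,0.7,25]]'; python3 -m handwheel '[[0,0,0,0,0,0.7,25],[0,0,0,0,0,0.7,25]]'; } | egrep 'ee_pos|wrist'
```

```text
ee_pos: [0.6593, -0.0732, 0.0497]
wrist_force: [0.5, 0.4, -0.5]
ee_pos: [0.6593, -0.0732, 0.0496]
wrist_force: [-1.1, -0.7, 4.6]
```

```bash
python3 -m handwheel '[[0,0,0,0,0,0,37],[0,0,0,0,0,0,40],[0,0,0,0,0,0,50],[0,0,0,0,0,0,60],[0,0,0,0,0,0,60]]'
python3 -m handwheel '[[0,0,0,0,0,-20,60],[0,0,0,0,0,-50,60],[0,0,0,0,0,-80,60],[0,0,0,0,0,-110,60],[0,0,0,0,0,-125,60]]'
python3 go.py '[[0.541,-0.1325,0.16],[0.541,-0.1325,0.044],[0.541,-0.1325,0.18],[0.668,0.2057,0.18],[0.668,0.2057,0.05]]'
python3 - <<'E'
from h import *
d=bot.get_image('side'); cv2.imwrite('pics/s2.png',d['image'][:,:,::-1])
E
```

```text
time: 8.5
ee_pos: [0.6591, -0.0732, 0.0487]
tool_rot: [0.984, 0.176, -0.0, -0.0]
wrist_force: [-0.4, -0.1, 0.1]
width: 0.703
gripper_force: 0.0
time: 9.0
ee_pos: [0.6602, -0.0734, 0.1772]
tool_rot: [0.984, 0.176, 0.002, 0.001]
wrist_force: [0.2, 0.4, 0.3]
width: 0.701
gripper_force: 0.0
t 9.0 tcp [ 0.6602 -0.0734  0.1772] x-axis yaw 20.3
[ 0.541  -0.1325  0.16  ] [-132.4   14.1   16.7]
[ 0.541  -0.1325  0.044 ] [ -0.4  -0.3 116. ]
[ 0.541  -0.1325  0.18  ] [   0.5    0.3 -136. ]
[0.668  0.2057 0.18  ] [ 2.363e+02 -2.732e+02  2.000e-01]
[0.668  0.2057 0.05  ] [ -0.5  -0.3 130. ]
```

View pics/s2.png

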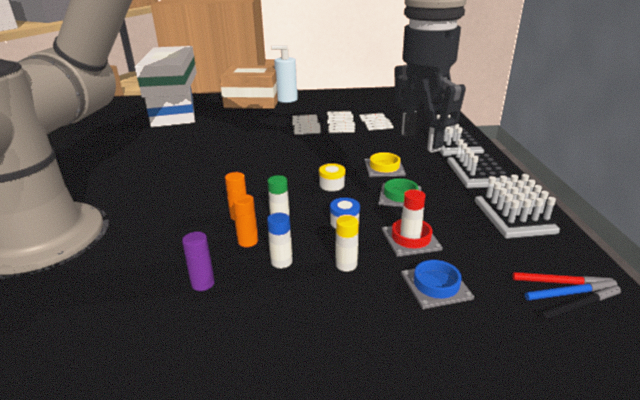

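Red stands upright in its cup at (412,215). Yellow is next.

```bash
python3 -m handwheel '[[0,0,0,-40,4,5,60],[0,0,0,-80,8,10,60],[0,0,0,-120,13,15,60],[0,0,0,-132,14,17,60],[0,0,0,-132,14,17,60]]'
python3 -m handwheel '[[0,0,0,0,0,0,60]]' 
python3 go.py '[[0.541,-0.1325,0.044]]'
python3 - <<'E'
from h import *
d=bot.get_image('wrist')
for k in blobs(d['image'],'yellow',800):
    x,y=cv2.minEnclosingCircle(k)[0]; print(x,y,cv2.boundingRect(k),plane(d,(x,y),.085))
print(project(d,np.array([.541,-.1325,.085])))
E
```

```text
time: 9.55
ee_pos: [0.5384, -0.1327, 0.1563]
tool_rot: [0.985, 0.175, -0.001, -0.0]
wrist_force: [-0.4, 0.3, -1.2]
width: 0.706
gripper_force: 0.0
time: 9.65
ee_pos: [0.5408, -0.132, 0.1568]
tool_rot: [0.984, 0.176, 0.0, 0.0]
wrist_force: [0.8, 0.1, -0.5]
width: 0.705
gripper_force: 0.0
t 9.65 tcp [ 0.5408 -0.132   0.1568] x-axis yaw 20.2
[ 0.541  -0.1325  0.044 ] [  0.    0.5 112.8]
321.84130859375 207.47604370117188 (297, 181, 51, 54) [ 0.54238071 -0.13109149  0.085     ]
3.0416667461395264 72.0 (0, 36, 31, 73) [0.5561174  0.08090497 0.085     ]
[323.08133863 209.98429888]
```

```bash
python3 -m handwheel '[[0,0,0,0,0,25,60],[0,0,0,0,0,50,60],[0,0,0,0,0,75,60],[0,0,0,0,0,100,60],[0,0,0,0,0,113,60]]'
python3 -m handwheel '[[0,0,0,0,0,0,25],[0,0,0,0,0,0,25],[0,0,0,0,0,0,25],[0,0,0,0,0,0,25],[0,0,0,0,0,0,25]]' 40
python3 -m handwheel '[[0,0,0,0,0,0,25],[0,0,0,0,0,-5,25],[0,0,0,0,0,-20,25],[0,0,0,0,0,-40,25],[0,0,0,0,0,-60,25]]'
python3 -m handwheel '[[0,0,0,0,0,-20,25],[0,0,0,0,0,-40,25],[0,0,0,0,0,-60,25],[0,0,0,0,0,-75,25],[0,0,0,0,0,-78,25]]'
python3 go.py '[[0.668,0.2057,0.18],[0.668,0.2057,0.05]]'
```

```text
time: 10.2
ee_pos: [0.5402, -0.1311, 0.0416]
tool_rot: [0.984, 0.177, -0.001, -0.001]
wrist_force: [-0.4, 0.9, -0.0]
width: 0.71
gripper_force: 0.0
time: 10.7
ee_pos: [0.5406, -0.1322, 0.0447]
tool_rot: [0.984, 0.176, 0.001, 0.0]
wrist_force: [-0.0, -0.8, -1.2]
width: 0.387
gripper_force: 39.7
time: 11.2
ee_pos: [0.5401, -0.132, 0.1048]
tool_rot: [0.984, 0.176, -0.0, -0.0]
wrist_force: [0.5, -0.9, -0.9]
width: 0.387
gripper_force: 39.8
time: 11.7
ee_pos: [0.5411, -0.1324, 0.1842]
tool_rot: [0.984, 0.176, 0.002, 0.001]
wrist_force: [0.2, -0.2, -0.5]
width: 0.388
gripper_force: 39.8
t 11.7 tcp [ 0.5411 -0.1324  0.1842] x-axis yaw 20.3
[0.668  0.2057 0.18  ] [ 236.2 -273.2    4.2]
[0.668  0.2057 0.05  ] [ -0.4  -0.4 130. ]
```

```bash
python3 -m handwheel '[[0,0,0,8,-9,0,25],[0,0,0,24,-28,0,25],[0,0,0,44,-51,0,25],[0,0,0,64,-74,0,25],[0,0,0,84,-97,0,25]]'
python3 -m handwheel '[[0,0,0,20,-23,0,25],[0,0,0,40,-46,0,25],[0,0,0,60,-69,0,25],[0,0,0,80,-93,0,25],[0,0,0,100,-116,0,25]]'
python3 -m handwheel '[[0,0,0,18,-21,0,25],[0,0,0,33,-38,0,25],[0,0,0,44,-51,0,25],[0,0,0,52,-60,0,25],[0,0,0,52,-60,0,25]]'
python3 -m handwheel '[[0,0,0,0,0,0,25],[0,0,0,0,0,0,25]]'
python3 go.py '[[0.668,0.2057,0.052]]'
```

```text
time: 12.2
ee_pos: [0.5852, -0.0099, 0.1805]
tool_rot: [0.984, 0.176, -0.001, -0.0]
wrist_force: [-0.4, -0.5, -1.3]
width: 0.387
gripper_force: 39.8
time: 12.7
ee_pos: [0.6386, 0.1338, 0.1803]
tool_rot: [0.984, 0.176, -0.001, -0.0]
wrist_force: [-0.1, -0.6, -0.1]
width: 0.391
gripper_force: 39.8
time: 13.2
ee_pos: [0.6666, 0.2077, 0.1804]
tool_rot: [0.984, 0.177, -0.001, -0.0]
wrist_force: [0.4, 1.2, -1.1]
width: 0.383
gripper_force: 39.8
time: 13.4
ee_pos: [0.6668, 0.205, 0.1817]
tool_rot: [0.984, 0.176, -0.0, 0.0]
wrist_force: [0.1, 0.7, -0.3]
width: 0.388
gripper_force: 39.8
t 13.4 tcp [0.6668 0.205  0.1817] x-axis yaw 20.2
[0.668  0.2057 0.052 ] [  1.5  -0.3 129.7]
```

```bash
python3 -m handwheel '[[0,0,0,1,0,15,25],[0,0,0,1,0,40,25],[0,0,0,1,0,65,25],[0,0,0,1,0,90,25],[0,0,0,1,0,110,25]]'
python3 -m handwheel '[[0,0,0,0,0,5,25],[0,0,0,0,0,10,25],[0,0,0,0,0,14,25],[0,0,0,0,0,16,25],[0,0,0,0,0,17,25]]'
python3 -m handwheel '[[0,0,0,0,0,1,25],[0,0,0,0,0,1,25],[0,0,0,0,0,1,25]]'
python3 -m handwheel '[[0,0,0,0,0,0.7,25],[0,0,0,0,0,0.7,25]]'|egrep 'ee|wrist'
```

```text
time: 13.9
ee_pos: [0.6675, 0.2049, 0.0706]
tool_rot: [0.985, 0.175, -0.001, 0.0]
wrist_force: [0.9, -0.8, -0.6]
width: 0.39
gripper_force: 39.8
time: 14.4
ee_pos: [0.6683, 0.2062, 0.0555]
tool_rot: [0.984, 0.176, 0.001, 0.0]
wrist_force: [-0.8, -0.1, -0.6]
width: 0.393
gripper_force: 39.8
time: 14.7
ee_pos: [0.6681, 0.2062, 0.0541]
tool_rot: [0.984, 0.176, 0.0, 0.0]
wrist_force: [-0.2, -0.3, -0.8]
width: 0.387
gripper_force: 39.8
ee_pos: [0.6679, 0.2061, 0.0531]
wrist_force: [-0.4, -0.8, -1.0]
```

```bash
{ python3 -m handwheel '[[0,0,0,0,0,1,25],[0,0,0,0,0,1,25]]'; python3 -m handwheel '[[0,0,0,0,0,1,25],[0,0,0,0,0,1,25]]'; python3 -m handwheel '[[0,0,0,0,0,0.5,25],[0,0,0,0,0,0.5,25]]'; } |egrep 'ee|wrist'
```

```text
ee_pos: [0.6679, 0.2061, 0.052]
wrist_force: [-0.1, -1.5, -0.3]
ee_pos: [0.6679, 0.2061, 0.051]
wrist_force: [0.2, 0.2, -0.5]
ee_pos: [0.6679, 0.2062, 0.0506]
wrist_force: [0.6, 0.1, -0.6]
```

```bash
{ python3 -m handwheel '[[0,0,0,0,0,0.5,25],[0,0,0,0,0,0.5,25]]'; python3 -m handwheel '[[0,0,0,0,0,0.4,25],[0,0,0,0,0,0.4,25]]'; } |egrep 'ee|wrist'
```

```text
ee_pos: [0.6681, 0.2062, 0.0503]
wrist_force: [0.4, -0.3, 1.0]
ee_pos: [0.6681, 0.2062, 0.0503]
wrist_force: [-1.6, -0.1, 4.6]
```

```bash
python3 -m handwheel '[[0,0,0,0,0,0,37],[0,0,0,0,0,0,40],[0,0,0,0,0,0,50],[0,0,0,0,0,0,60],[0,0,0,0,0,0,60]]'
python3 -m handwheel '[[0,0,0,0,0,-20,60],[0,0,0,0,0,-50,60],[0,0,0,0,0,-80,60],[0,0,0,0,0,-110,60],[0,0,0,0,0,-125,60]]'
python3 go.py '[[0.4328,0.0135,0.16],[0.4328,0.0135,0.044],[0.4328,0.0135,0.18],[0.6745,0.0755,0.18],[0.6745,0.0755,0.05]]'
```

```text
time: 16.4
ee_pos: [0.6679, 0.2061, 0.0496]
tool_rot: [0.984, 0.176, -0.0, 0.0]
wrist_force: [0.1, 0.6, -0.4]
width: 0.703
gripper_force: 0.0
time: 16.9
ee_pos: [0.669, 0.2064, 0.1782]
tool_rot: [0.984, 0.176, 0.002, 0.0]
wrist_force: [0.2, 0.5, -0.4]
width: 0.706
gripper_force: 0.0
t 16.9 tcp [0.669  0.2064 0.1782] x-axis yaw 20.3
[0.4328 0.0135 0.16  ] [-288.5   99.1   17. ]
[0.4328 0.0135 0.044 ] [-5.00e-01 -1.00e-01  1.16e+02]
[0.4328 0.0135 0.18  ] [ 6.00e-01  1.00e-01 -1.36e+02]
[0.6745 0.0755 0.18  ] [248.2  25.6   1.2]
[0.6745 0.0755 0.05  ] [-6.0e-01 -1.0e-01  1.3e+02]
```

```bash
python3 -m handwheel '[[0,0,0,-30,10,2,60],[0,0,0,-70,24,4,60],[0,0,0,-110,38,6,60],[0,0,0,-150,52,9,60],[0,0,0,-190,65,11,60]]'
python3 -m handwheel '[[0,0,0,-40,14,2,60],[0,0,0,-75,26,5,60],[0,0,0,-98,34,6,60],[0,0,0,-98,34,6,60],[0,0,0,-98,34,6,60]]' 
python3 -m handwheel '[[0,0,0,0,0,0,60]]' 
python3 go.py '[[0.4328,0.0135,0.044]]'
python3 - <<'E'
from h import *
d=bot.get_image('wrist'); cv2.imwrite('pics/w2.png',d['image'][:,:,::-1])
for k in blobs(d['image'],'green',300):
    x,y=cv2.minEnclosingCircle(k)[0]; print(x,y,cv2.boundingRect(k),plane(d,(x,y),.085))
print(project(d,np.array([.4328,.0135,.085])))
E
```

```text
time: 17.4
ee_pos: [0.5107, 0.0784, 0.1637]
tool_rot: [0.984, 0.176, 0.0, 0.0]
wrist_force: [1.4, -0.9, 0.1]
width: 0.705
gripper_force: 0.0
time: 17.9
ee_pos: [0.4326, 0.0133, 0.1583]
tool_rot: [0.984, 0.175, 0.001, 0.0]
wrist_force: [0.1, -0.1, -0.2]
width: 0.702
gripper_force: 0.0
time: 18.0
ee_pos: [0.4331, 0.0138, 0.1581]
tool_rot: [0.984, 0.176, 0.001, 0.0]
wrist_force: [0.3, 0.4, 0.6]
width: 0.704
gripper_force: 0.0
t 18.0 tcp [0.4331 0.0138 0.1581] x-axis yaw 20.3
[0.4328 0.0135 0.044 ] [-5.000e-01  1.000e-01  1.141e+02]
324.4533386230469 207.2376708984375 (301, 183, 47, 50) [0.43523819 0.01302653 0.085     ]
[322.56291436 210.20958234]
```

View pics/w2.png

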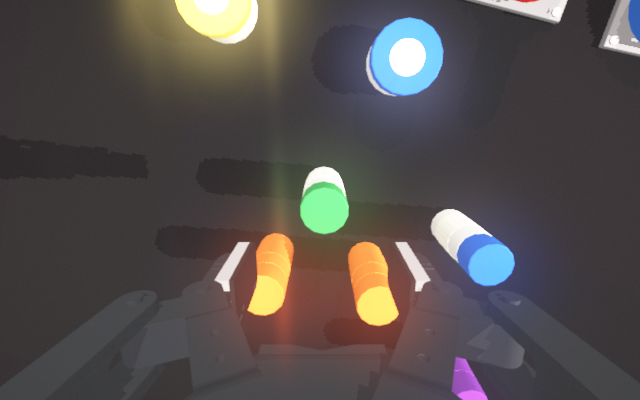

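The green cap is at (324,207), centred between the fingers. The orange decoys at (267,295) and (377,305) lie about 64 mm behind the closing line, so they are clear.

```bash
python3 -m handwheel '[[0,0,0,0,0,25,60],[0,0,0,0,0,50,60],[0,0,0,0,0,75,60],[0,0,0,0,0,100,60],[0,0,0,0,0,114,60]]'
python3 -m handwheel '[[0,0,0,0,0,0,25],[0,0,0,0,0,0,25],[0,0,0,0,0,0,25],[0,0,0,0,0,0,25],[0,0,0,0,0,0,25]]' 40
python3 -m handwheel '[[0,0,0,0,0,0,25],[0,0,0,0,0,-5,25],[0,0,0,0,0,-20,25],[0,0,0,0,0,-40,25],[0,0,0,0,0,-60,25]]'
python3 -m handwheel '[[0,0,0,0,0,-20,25],[0,0,0,0,0,-40,25],[0,0,0,0,0,-60,25],[0,0,0,0,0,-75,25],[0,0,0,0,0,-78,25]]'
python3 go.py '[[0.6745,0.0755,0.18],[0.6745,0.0755,0.05]]'
```

```text
time: 18.55
ee_pos: [0.4319, 0.0142, 0.0419]
tool_rot: [0.984, 0.177, -0.001, -0.0]
wrist_force: [0.3, 0.7, 0.7]
width: 0.703
gripper_force: 0.0
time: 19.05
ee_pos: [0.4325, 0.0135, 0.0444]
tool_rot: [0.984, 0.176, 0.001, 0.0]
wrist_force: [-0.2, 0.3, -0.8]
width: 0.386
gripper_force: 39.6
time: 19.55
ee_pos: [0.4319, 0.0135, 0.1047]
tool_rot: [0.984, 0.176, -0.0, -0.0]
wrist_force: [0.1, 0.0, -0.4]
width: 0.388
gripper_force: 39.7
time: 20.05
ee_pos: [0.4329, 0.0134, 0.1837]
tool_rot: [0.984, 0.176, 0.002, 0.001]
wrist_force: [0.6, -0.5, -0.2]
width: 0.387
gripper_force: 39.8
t 20.05 tcp [0.4329 0.0134 0.1837] x-axis yaw 20.3
[0.6745 0.0755 0.18  ] [248.1  25.4   4.6]
[0.6745 0.0755 0.05  ] [ -0.4  -0.2 130. ]
```

```bash
python3 -m handwheel '[[0,0,0,8,1,0,25],[0,0,0,24,2,0,25],[0,0,0,44,4,0,25],[0,0,0,64,6,0,25],[0,0,0,84,8,0,25]]'
python3 -m handwheel '[[0,0,0,20,2,0,25],[0,0,0,40,4,0,25],[0,0,0,60,6,0,25],[0,0,0,80,8,0,25],[0,0,0,100,10,0,25]]'
python3 -m handwheel '[[0,0,0,20,2,0,25],[0,0,0,38,4,0,25],[0,0,0,54,6,0,25],[0,0,0,64,7,0,25],[0,0,0,64,7,0,25]]'
python3 -m handwheel '[[0,0,0,0,0,0,25],[0,0,0,0,0,0,25]]'
python3 go.py '[[0.6745,0.0755,0.0505]]'
```

```text
time: 20.55
ee_pos: [0.5143, 0.0355, 0.1805]
tool_rot: [0.984, 0.176, -0.001, -0.0]
wrist_force: [-0.3, 0.1, -0.6]
width: 0.384
gripper_force: 39.8
time: 21.05
ee_pos: [0.6116, 0.0608, 0.18]
tool_rot: [0.984, 0.176, -0.001, -0.0]
wrist_force: [1.0, -0.1, -0.2]
width: 0.387
gripper_force: 39.8
time: 21.55
ee_pos: [0.674, 0.0764, 0.1793]
tool_rot: [0.984, 0.176, -0.001, -0.0]
wrist_force: [-1.2, 0.2, -0.6]
width: 0.388
gripper_force: 39.8
time: 21.75
ee_pos: [0.6728, 0.0759, 0.1811]
tool_rot: [0.984, 0.176, -0.001, -0.0]
wrist_force: [0.3, -0.5, -0.3]
width: 0.388
gripper_force: 39.8
t 21.75 tcp [0.6728 0.0759 0.1811] x-axis yaw 20.3
[0.6745 0.0755 0.0505] [  1.6   1.1 130.6]
```

```bash
python3 -m handwheel '[[0,0,0,1,1,15,25],[0,0,0,1,1,40,25],[0,0,0,1,1,65,25],[0,0,0,1,1,90,25],[0,0,0,1,1,110,25]]'
python3 -m handwheel '[[0,0,0,0,0,5,25],[0,0,0,0,0,10,25],[0,0,0,0,0,14,25],[0,0,0,0,0,16,25],[0,0,0,0,0,18,25]]'
{ python3 -m handwheel '[[0,0,0,0,0,1,25],[0,0,0,0,0,1,25],[0,0,0,0,0,1,25]]'
python3 -m handwheel '[[0,0,0,0,0,0.7,25],[0,0,0,0,0,0.7,25]]'; python3 -m handwheel '[[0,0,0,0,0,0.7,25],[0,0,0,0,0,0.7,25]]'; } |egrep 'ee|wrist'
```

```text
time: 22.25
ee_pos: [0.6737, 0.0752, 0.0704]
tool_rot: [0.984, 0.176, -0.001, -0.0]
wrist_force: [-0.8, -0.5, -1.0]
width: 0.389
gripper_force: 39.8
time: 22.75
ee_pos: [0.6751, 0.0754, 0.0546]
tool_rot: [0.984, 0.176, 0.001, 0.0]
wrist_force: [0.2, -0.3, -0.8]
width: 0.385
gripper_force: 39.7
ee_pos: [0.6748, 0.0754, 0.053]
wrist_force: [0.4, -0.2, -1.2]
ee_pos: [0.6747, 0.0754, 0.052]
wrist_force: [0.4, -0.4, -0.6]
ee_pos: [0.6746, 0.0754, 0.0513]
wrist_force: [-0.0, 0.7, -0.9]
```

```bash
{ python3 -m handwheel '[[0,0,0,0,0,0.7,25],[0,0,0,0,0,0.7,25]]'; python3 -m handwheel '[[0,0,0,0,0,0.5,25],[0,0,0,0,0,0.5,25]]'; python3 -m handwheel '[[0,0,0,0,0,0.3,25],[0,0,0,0,0,0.3,25]]'; } |egrep 'ee|wrist'
```

```text
ee_pos: [0.6746, 0.0754, 0.0505]
wrist_force: [0.1, -0.2, -1.2]
ee_pos: [0.6746, 0.0754, 0.0501]
wrist_force: [-0.0, -0.4, -0.9]
ee_pos: [0.6746, 0.0754, 0.0498]
wrist_force: [-0.5, 0.2, -1.0]
```

```bash
{ python3 -m handwheel '[[0,0,0,0,0,0.4,25],[0,0,0,0,0,0.4,25]]'; python3 -m handwheel '[[0,0,0,0,0,0.3,25],[0,0,0,0,0,0.3,25]]'; } |egrep 'ee|wrist'
```

```text
ee_pos: [0.6748, 0.0754, 0.0498]
wrist_force: [-1.0, 1.0, 1.0]
ee_pos: [0.6748, 0.0754, 0.0497]
wrist_force: [-2.0, 0.9, 3.6]
```

Contact. I'll release and move on to blue.

```bash
python3 -m handwheel '[[0,0,0,0,0,0,37],[0,0,0,0,0,0,40],[0,0,0,0,0,0,50],[0,0,0,0,0,0,60],[0,0,0,0,0,0,60]]'
python3 -m handwheel '[[0,0,0,0,0,-20,60],[0,0,0,0,0,-50,60],[0,0,0,0,0,-80,60],[0,0,0,0,0,-110,60],[0,0,0,0,0,-125,60]]'
python3 go.py '[[0.436,-0.1157,0.16],[0.436,-0.1157,0.044],[0.436,-0.1157,0.18],[0.668,-0.194,0.18]]'
python3 - <<'E'
from h import *
d=bot.get_image('side'); cv2.imwrite('pics/s3.png',d['image'][:,:,::-1])
E
```

```text
time: 24.95
ee_pos: [0.6747, 0.0754, 0.049]
tool_rot: [0.984, 0.176, -0.0, 0.0]
wrist_force: [-0.5, 0.1, 0.1]
width: 0.702
gripper_force: 0.0
time: 25.45
ee_pos: [0.6758, 0.0754, 0.1776]
tool_rot: [0.984, 0.176, 0.002, 0.0]
wrist_force: [0.7, 0.1, -0.1]
width: 0.703
gripper_force: 0.0
t 25.45 tcp [0.6758 0.0754 0.1776] x-axis yaw 20.3
[ 0.436  -0.1157  0.16  ] [-291.2   96.2   16.5]
[ 0.436  -0.1157  0.044 ] [ -0.5  -0.2 116. ]
[ 0.436  -0.1157  0.18  ] [   0.6    0.2 -136. ]
[ 0.668 -0.194  0.18 ] [190.5 153.8   1.1]
```

View pics/s3.png

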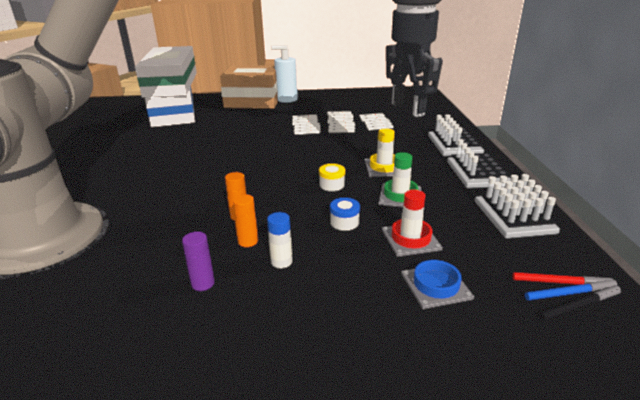

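Yellow (386,150), green (402,180) and red (412,215) stand upright in their cups, and the pots have not moved. The blue bottle is still at (280,240).

```bash
python3 -m handwheel '[[0,0,0,-30,10,2,60],[0,0,0,-70,24,4,60],[0,0,0,-110,37,6,60],[0,0,0,-150,50,9,60],[0,0,0,-190,63,11,60]]'
python3 -m handwheel '[[0,0,0,-40,14,2,60],[0,0,0,-75,25,5,60],[0,0,0,-101,33,6,60],[0,0,0,-101,33,6,60],[0,0,0,-101,33,6,60]]' 
python3 -m handwheel '[[0,0,0,0,0,0,60]]' 
python3 go.py '[[0.436,-0.1157,0.044]]'
python3 - <<'E'
from h import *
d=bot.get_image('wrist'); cv2.imwrite('pics/w3.png',d['image'][:,:,::-1])
for k in blobs(d['image'],'blue',300):
    x,y=cv2.minEnclosingCircle(k)[0]; print(x,y,cv2.boundingRect(k),plane(d,(x,y),.085))
print(project(d,np.array([.436,-.1157,.085])))
E
```

```text
time: 26.0
ee_pos: [0.5164, -0.0502, 0.1624]
tool_rot: [0.984, 0.176, -0.0, -0.0]
wrist_force: [0.2, -0.8, 0.2]
width: 0.702
gripper_force: 0.0
time: 26.5
ee_pos: [0.4349, -0.1157, 0.1571]
tool_rot: [0.985, 0.175, 0.0, 0.0]
wrist_force: [0.2, -0.6, 0.3]
width: 0.704
gripper_force: 0.0
time: 26.6
ee_pos: [0.4356, -0.1152, 0.1571]
tool_rot: [0.984, 0.176, 0.0, 0.0]
wrist_force: [0.7, 0.1, -0.0]
width: 0.705
gripper_force: 0.0
t 26.6 tcp [ 0.4356 -0.1152  0.1571] x-axis yaw 20.3
[ 0.436  -0.1157  0.044 ] [1.000e-01 6.000e-01 1.131e+02]
[323.21133403 209.74538824]
```

View pics/w3.png

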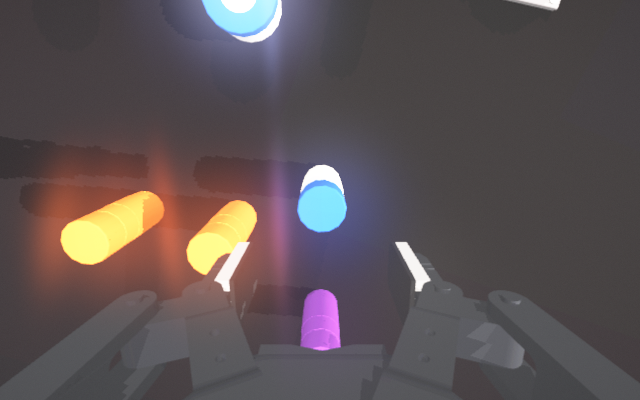

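The blue cap is at (322,205), as predicted. The nearest orange decoy, top at (210,250), is about 80 mm to the side, outside the finger. Purple is behind.

```bash
python3 -m handwheel '[[0,0,0,0,0,25,60],[0,0,0,0,0,50,60],[0,0,0,0,0,75,60],[0,0,0,0,0,100,60],[0,0,0,0,0,113,60]]'
python3 -m handwheel '[[0,0,0,0,0,0,25],[0,0,0,0,0,0,25],[0,0,0,0,0,0,25],[0,0,0,0,0,0,25],[0,0,0,0,0,0,25]]' 40
python3 -m handwheel '[[0,0,0,0,0,0,25],[0,0,0,0,0,-5,25],[0,0,0,0,0,-20,25],[0,0,0,0,0,-40,25],[0,0,0,0,0,-60,25]]'
python3 -m handwheel '[[0,0,0,0,0,-20,25],[0,0,0,0,0,-40,25],[0,0,0,0,0,-60,25],[0,0,0,0,0,-75,25],[0,0,0,0,0,-78,25]]'
python3 go.py '[[0.668,-0.194,0.18],[0.668,-0.194,0.05]]'
```

```text
time: 27.15
ee_pos: [0.4347, -0.1145, 0.0422]
tool_rot: [0.984, 0.177, -0.001, -0.001]
wrist_force: [1.1, -0.2, 0.7]
width: 0.7
gripper_force: 0.0
time: 27.65
ee_pos: [0.4353, -0.1156, 0.0448]
tool_rot: [0.984, 0.176, 0.001, 0.0]
wrist_force: [-0.6, 0.1, -1.0]
width: 0.387
gripper_force: 39.7
time: 28.15
ee_pos: [0.4348, -0.1155, 0.1051]
tool_rot: [0.984, 0.176, -0.0, -0.0]
wrist_force: [-0.4, -0.1, 0.2]
width: 0.388
gripper_force: 39.8
time: 28.65
ee_pos: [0.4357, -0.1158, 0.1841]
tool_rot: [0.984, 0.176, 0.002, 0.001]
wrist_force: [0.3, 0.6, -1.2]
width: 0.389
gripper_force: 39.8
t 28.65 tcp [ 0.4357 -0.1158  0.1841] x-axis yaw 20.3
[ 0.668 -0.194  0.18 ] [190.8 153.8   5.1]
[ 0.668 -0.194  0.05 ] [ -0.3  -0.4 130. ]
```

```bash
python3 -m handwheel '[[0,0,0,6,5,0,25],[0,0,0,18,15,0,25],[0,0,0,33,27,0,25],[0,0,0,48,39,0,25],[0,0,0,64,52,0,25]]'
python3 -m handwheel '[[0,0,0,16,13,0,25],[0,0,0,32,26,0,25],[0,0,0,48,38,0,25],[0,0,0,64,51,0,25],[0,0,0,80,64,0,25]]'
python3 -m handwheel '[[0,0,0,15,12,0,25],[0,0,0,29,23,0,25],[0,0,0,40,32,0,25],[0,0,0,47,38,0,25],[0,0,0,47,38,0,25]]'
python3 -m handwheel '[[0,0,0,0,0,0,25],[0,0,0,0,0,0,25]]'
python3 go.py '[[0.668,-0.194,0.0505]]'
```

```text
time: 29.15
ee_pos: [0.5136, -0.1422, 0.1809]
tool_rot: [0.984, 0.176, -0.001, -0.001]
wrist_force: [0.5, 0.2, -0.1]
width: 0.385
gripper_force: 39.8
time: 29.65
ee_pos: [0.6109, -0.1746, 0.1803]
tool_rot: [0.984, 0.176, -0.001, -0.001]
wrist_force: [0.4, -0.3, 0.3]
width: 0.386
gripper_force: 39.8
time: 30.15
ee_pos: [0.668, -0.194, 0.1797]
tool_rot: [0.984, 0.176, -0.001, -0.001]
wrist_force: [0.2, -0.2, -0.9]
width: 0.383
gripper_force: 39.8
time: 30.35
ee_pos: [0.667, -0.1936, 0.1815]
tool_rot: [0.984, 0.176, -0.001, -0.0]
wrist_force: [-0.8, 0.1, -0.2]
width: 0.388
gripper_force: 39.8
t 30.35 tcp [ 0.667  -0.1936  0.1815] x-axis yaw 20.3
[ 0.668  -0.194   0.0505] [  1.    0.9 131. ]
```

```bash
python3 -m handwheel '[[0,0,0,1,0,15,25],[0,0,0,1,0,40,25],[0,0,0,1,0,65,25],[0,0,0,1,0,90,25],[0,0,0,1,0,110,25]]'
python3 -m handwheel '[[0,0,0,0,0,5,25],[0,0,0,0,0,10,25],[0,0,0,0,0,14,25],[0,0,0,0,0,16,25],[0,0,0,0,0,18,25]]'
{ python3 -m handwheel '[[0,0,0,0,0,1,25],[0,0,0,0,0,1,25],[0,0,0,0,0,1,25]]'
python3 -m handwheel '[[0,0,0,0,0,0.7,25],[0,0,0,0,0,0.7,25]]'; python3 -m handwheel '[[0,0,0,0,0,0.7,25],[0,0,0,0,0,0.7,25]]'; python3 -m handwheel '[[0,0,0,0,0,0.7,25],[0,0,0,0,0,0.7,25]]'; } |egrep 'ee|wrist'
```

```text
time: 30.85
ee_pos: [0.6676, -0.1931, 0.0708]
tool_rot: [0.984, 0.176, -0.001, -0.0]
wrist_force: [0.1, 0.6, -0.5]
width: 0.388
gripper_force: 39.8
time: 31.35
ee_pos: [0.6689, -0.1936, 0.055]
tool_rot: [0.984, 0.176, 0.001, 0.0]
wrist_force: [0.1, 0.1, -1.2]
width: 0.387
gripper_force: 39.8
ee_pos: [0.6685, -0.1935, 0.0534]
wrist_force: [-0.9, -0.7, -1.5]
ee_pos: [0.6684, -0.1934, 0.0525]
wrist_force: [-0.0, -0.3, -0.4]
ee_pos: [0.6684, -0.1934, 0.0517]
wrist_force: [-0.2, -1.0, -0.2]
ee_pos: [0.6684, -0.1934, 0.051]
wrist_force: [0.2, -0.1, -1.3]
```

```bash
{ python3 -m handwheel '[[0,0,0,0,0,0.4,25],[0,0,0,0,0,0.4,25]]'; python3 -m handwheel '[[0,0,0,0,0,0.4,25],[0,0,0,0,0,0.4,25]]'; python3 -m handwheel '[[0,0,0,0,0,0.4,25],[0,0,0,0,0,0.4,25]]'; } |egrep 'ee|wrist'
```

```text
ee_pos: [0.6684, -0.1935, 0.0507]
wrist_force: [0.2, -0.3, -0.5]
ee_pos: [0.6684, -0.1934, 0.0503]
wrist_force: [-0.6, 0.8, -0.8]
ee_pos: [0.6685, -0.1934, 0.0503]
wrist_force: [-1.2, 0.2, 1.6]
```

```bash
python3 -m handwheel '[[0,0,0,0,0,0.2,25],[0,0,0,0,0,0.2,25]]' | grep wrist
python3 -m handwheel '[[0,0,0,0,0,0,37],[0,0,0,0,0,0,40],[0,0,0,0,0,0,50],[0,0,0,0,0,0,60],[0,0,0,0,0,0,60]]'
python3 -m handwheel '[[0,0,0,0,0,-20,60],[0,0,0,0,0,-50,60],[0,0,0,0,0,-80,60],[0,0,0,0,0,-110,60],[0,0,0,0,0,-125,60]]'
python3 -m handwheel '[[0,0,0,0,0,-25,60],[0,0,0,0,0,-25,60],[0,0,0,0,0,-25,60]]'
python3 - <<'E'
from h import *
d=bot.get_image('side'); cv2.imwrite('pics/s4.png',d['image'][:,:,::-1])
E
```

```text
wrist_force: [-1.5, 1.3, 5.3]
time: 33.55
ee_pos: [0.6684, -0.1934, 0.0495]
tool_rot: [0.984, 0.176, -0.0, -0.0]
wrist_force: [1.2, 0.1, -0.1]
width: 0.702
gripper_force: 0.0
time: 34.05
ee_pos: [0.6694, -0.1938, 0.1782]
tool_rot: [0.984, 0.176, 0.002, 0.001]
wrist_force: [0.0, 0.0, 0.2]
width: 0.705
gripper_force: 0.0
time: 34.35
ee_pos: [0.6685, -0.1934, 0.1998]
tool_rot: [0.984, 0.176, 0.0, 0.0]
wrist_force: [0.1, -0.2, 0.1]
width: 0.701
gripper_force: 0.0
```

View pics/s4.png

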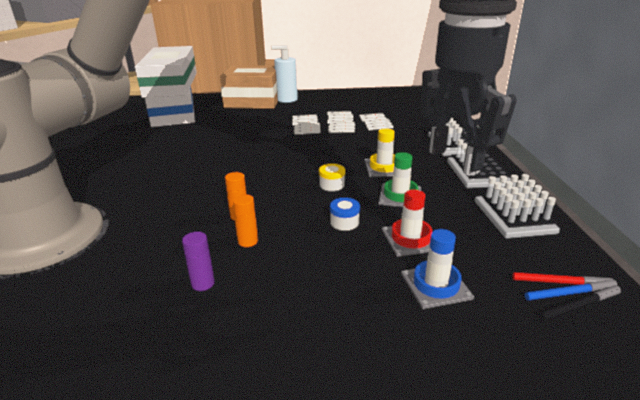

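All four bottles stand upright in their matching cups: blue (440,262), red (412,218), green (402,180) and yellow (386,152). Pots and decoys have not moved, and the gripper is clear.

```bash
python3 -c "
from plant import bot
print(bot.sign_off())"
```

```text
the job is handed in; nothing more can be done
None
```

All four sample bottles were set upright in their matching cups in the order red, yellow, green, blue, with pots and decoys left where they stood, and the job was handed in at about 34 s on the robot's clock.

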